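Pack the service crate, heavy block lowest

ROBOT

A 6-joint arm with a two-finger parallel gripper is mounted at the origin on a cart in front of the work surface, level with it; the furniture and walls round the work are solid. World frame = base frame: x ahead of the robot, y to its left, z up, the work surface at z = 0. Lengths are in m, angles in rad, forces in N, time in s.
With the tool pointing down it reaches from about 0.4 to 0.825 m from the base axis. Payload 7 kg.
Tool frame: the origin (TCP) lies at the very end of the fingers, on their centre line; the grasp point (between the pads) lies 19 mm behind it; x points along the fingers, y is the direction in which the jaws open and shut, and the axes are right-handed (so a half turn about x gives the same grasp; the last joint's range is limited). The gripper opens to 88 mm and grips with 3 to 60 N. Pads are 19 mm wide; open, the fingers measure 130 mm over their backs; the gripper's body (78 mm by 193 mm) begins 47 mm behind the grasp point.
Start: joints at [-1.032, 0.359, 0.012, 0, -1.224, -0.288], TCP at [0.167, -0.654, 0.227] pointing down, gripper open.
Joint ranges: [-3.07, 3.07], [-1.43, 2.12], [-1.02, 1.25], [-3.03, 1.67], [-3.05, -0], [-3.03, 3.03]. Speed limits (rad/s): [2.39, 2.39, 3.01, 3.14, 3.14, 3.14].

INTERFACE

Orientations are given as [roll, pitch, yaw] about the fixed x, y, z axes, in that order (R = Rz(yaw) Ry(pitch) Rx(roll)).
In Python, from station import arm, cams gives the robot as it stands. The module is installed in compiled form; this text tells all that it offers.
- The arm moves only by the tool carry_out, never from a script. Its argument "deltas" is a list of rows, each a list of 6 numbers: the shift along the tool's x, y, z in units of 0.04 m (1.0 is 0.04 m), then the turn, a rotation vector about the tool's x, y, z in units of 4 degrees (1.0 is 4 degrees). In form: [[tx, ty, tz, ax, ay, az], ...]. A call has 1 to 5 rows; each row shifts and turns the pose as measured when the row begins, along the tool's axes as they then stand; what a row does not reach is not made up. A row lasts 1/10 s, in which the tool goes at most 50 mm and 8.59 degrees, less where a joint would pass 70% of its speed; a pose out of reach is approached as far as the arm can. A call with a number of a shift or a turn outside -1 to 1 is refused whole. A call with a gripper value outside its range is refused whole. "hand" is the closure, from 0 (fully open) to 1 (shut), set as the call begins (left out, the last holds). The fingers move at their own pace and stop on an object; "newtons" is the grip in N (left out, the last holds). Time passes only in rows, so rows that do not move let the fingers close. It gives the time, the measured TCP pose, the force and the opening at its end, in the units of the state.
- arm.get_state(): the state, without advancing time (a new reading comes with each control period).
- cams.grab_frame(name): name is "side" or "top"; returns a dict with "pixels" (420x560x3 uint8, red, green, blue), "fx", "fy", "cx", "cy" (pixels), "k1" (the pictures are not rectified: a ray, as slopes to the right and down, at radius r is drawn at 1 + k1 r^2 times it, then the intrinsics apply), "T" (4x4, takes a point from camera to world coordinates). Camera axes: x right, y up, looking along -z (the intrinsics and any distortion apply to the point x, -y, -z); pixel columns grow to the right and rows downward; lengths in m; the calibration is good to about 2 mm. A picture is of the moment at which its call begins. There is no depth.
- arm.job_done(): hands the job in, once; it reports no verdict.
The state is a dict: "t": time; "q": joint angles; "qd": joint speeds; "joint_efforts": joint torques, N m; "eef_pos": TCP position; "ee_rot": TCP orientation; "force": force on the tool from outside, world axes, zero at the start; "moment": the same for the moment, N m; "width": finger opening in m.
Only numpy, scipy, OpenCV 4.12 (cv2) and the standard library are available. Lean on these libraries where they do the work, as an engineer would, in place of code of your own. Each camera call takes 0.05 s, during which the arm holds its last target.

TASK

Pack the open grey crate for the service engineer, heaviest part lowest: set the steel heating block flat on the crate's floor with its wells facing up, then lay the light black chip case flat on top of the block, lid up and roughly centred on it. Set both parts down gently, do not drop them.

Things in the scene. Friction and masses are not known exactly. Their poses are not given: they have to be found in the camera images.
- crate: open rectangular grey plastic crate with a lip round its rim, fixed to the bench; outside 162 (x) x 186 (y) mm over the lip, 65 mm high; inside 140 (x) x 170 (y) mm, walls 4 mm, floor 4 mm thick. Origin: centre of its underside, on the bench; z up. Its yaw varies. Right of it, at y = -0.06 m, a cable rises from the bench to a computer tower: keep the hand left of that
- heat_block: bare steel heating-block insert, 76 (x) x 48 (y) x 40 (z) mm, about 0.6 kg, with six round tube wells (13.5 mm wide, 30 mm deep, in two rows of three) open in its top. Origin: centre of its underside, on the bench; z up, x along its length. Easily grasped across its 48 mm width
- chip_case: small closed flat black plastic case with a pale label on its lid, 44 (x) x 62 (y) x 14 (z) mm, about 50 g, its lid fixed shut. Origin: centre of its underside, on the bench; z up, y along its length. Easily grasped across its 44 mm width

How it is judged:
By the outcome, as a careful person would: the job done as asked, in the order asked, and still so for the second after the job is handed in, with the robot touching nothing.
It also fails if it takes over 54 s, if anything falls off the work surface, if the arm or the gripper's body presses on something with over 40 N, if the wrist force passes 120 N, or if a joint passes its speed limit or range.

## Working session

There is one attempt and no reset: what is moved stays moved. The work goes in short steps, Python scripts to look and compute and a tool call to move; the robot and the scene stay as the last step left them, time stands still between calls to the robot, and variables do not carry over. Pictures are saved under pics/ and viewed, and the job is handed in when it is done.

Besides the shell and the picture viewer there is one more tool, called as name(argument=value, ...) on one line, values as JSON. carry_out: Moves the arm, as the interface text tells. Shifts and turns lie within -1 to 1; 1 stands for 0.04 m of shift or 4 degrees of turn. Its arguments: {"type":"object","properties":{"deltas":{"type":"array","items":{"type":"array","items":{"type":"number","minimum":-1,"maximum":1}}},"hand":{"type":"number"},"newtons":{"type":"number"}},"required":["deltas"]}

```bash
mkdir -p pics; python3 - <<'E'
from station import arm,cams
import cv2,pickle
s=arm.get_state();print({k:s[k] for k in('t','eef_pos','ee_rot','width','force')})
for n in('top','side'):
    f=cams.grab_frame(n);pickle.dump(f,open(f'{n}0.pkl','wb'))
    print(n,f['fx'],f['fy'],f['cx'],f['cy'],f['k1'],f['T'])
    cv2.imwrite(f'pics/{n}0.png',f['pixels'][:,:,::-1])
E
```

```text
{'t': 0.0, 'eef_pos': array([ 0.16738492, -0.65341042,  0.22564025]), 'ee_rot': array([1.64076102, 1.56915056, 1.89144236]), 'width': 0.0874280877098422, 'force': array([-0.03093305, -0.37449042, -0.08844893])}
top 421.09582736075663 421.09582736075663 282.35612179375215 210.83440558996224 -0.09290601030189473 [[-5.78474036e-04  9.95822792e-01 -9.13051551e-02  4.01579533e-01]
 [-9.99685944e-01 -2.86339457e-03 -2.48960884e-02  2.44878158e-01]
 [-2.50535350e-02  9.12620784e-02  9.95511704e-01  8.75108872e-01]
 [ 0.00000000e+00  0.00000000e+00  0.00000000e+00  1.00000000e+00]]
side 522.9023116705866 522.9023116705866 288.0767158916308 203.84597538690258 -0.0543690859293076 [[ 0.99805894 -0.04673698  0.04115828  0.48889337]
 [ 0.05799149  0.45657327 -0.8877938  -0.49431103]
 [ 0.02270103  0.88845737  0.45839738  0.45042967]
 [ 0.          0.          0.          1.        ]]
```

View pics/top0.png

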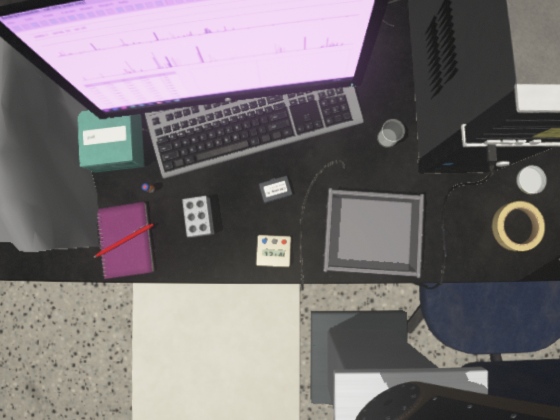

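View pics/side0.png

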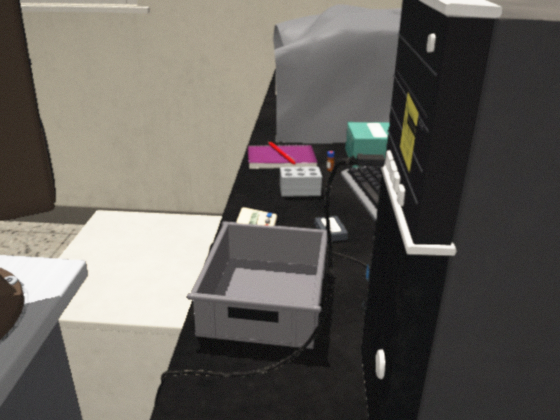

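```bash
cat > h.py <<'E'
import numpy as np,cv2,pickle
def K(f): return np.array([[f['fx'],0,f['cx']],[0,f['fy'],f['cy']],[0,0,1]]),np.array([f['k1'],0,0,0,0.])
def pix2w(f,uv,z):
    k,d=K(f);p=cv2.undistortPoints(np.array(uv,float).reshape(-1,1,2),k,d,None,None,None) if 0 else cv2.undistortPointsIter(np.array(uv,float).reshape(-1,1,2),k,d,np.eye(3),np.eye(3),(3,50,1e-10))
    p=p.reshape(-1,2);r=np.c_[p[:,0],-p[:,1],-np.ones(len(p))]@f['T'][:3,:3].T;o=f['T'][:3,3]
    return o+r*((z-o[2])/r[:,2])[:,None]
def w2pix(f,P):
    k,d=K(f);P=np.atleast_2d(P);c=(P-f['T'][:3,3])@f['T'][:3,:3];c=c*[1,-1,-1]
    return cv2.projectPoints(c.reshape(-1,1,3),np.zeros(3),np.zeros(3),k,d)[0].reshape(-1,2)
def crop(f,x0,y0,w,h,s,name):
    cv2.imwrite('pics/'+name,cv2.resize(f['pixels'][y0:y0+h,x0:x0+w,::-1],None,fx=s,fy=s,interpolation=cv2.INTER_CUBIC))
def load(n): return pickle.load(open(n,'rb'))
E
python3 - <<'E'
from h import *
t=load('top0.pkl');s=load('side0.pkl')
crop(t,170,160,140,105,5,'ta.png');crop(t,310,175,130,110,6,'tb.png');crop(s,225,120,140,105,5,'sa.png')
print(pix2w(t,[[300,282],[130,282],[440,282],[198,216],[275,188],[375,232],[418,170]],0).round(3))
E
```

```text
[[ 0.335  0.231  0.   ]
 [ 0.332  0.588  0.   ]
 [ 0.333 -0.059  0.   ]
 [ 0.471  0.444  0.   ]
 [ 0.53   0.282  0.   ]
 [ 0.437  0.074  0.   ]
 [ 0.568 -0.02   0.   ]]
```

View pics/ta.png

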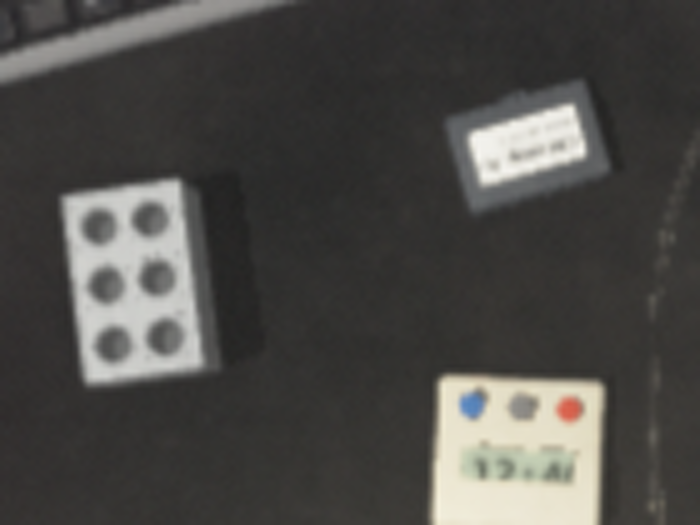

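View pics/tb.png

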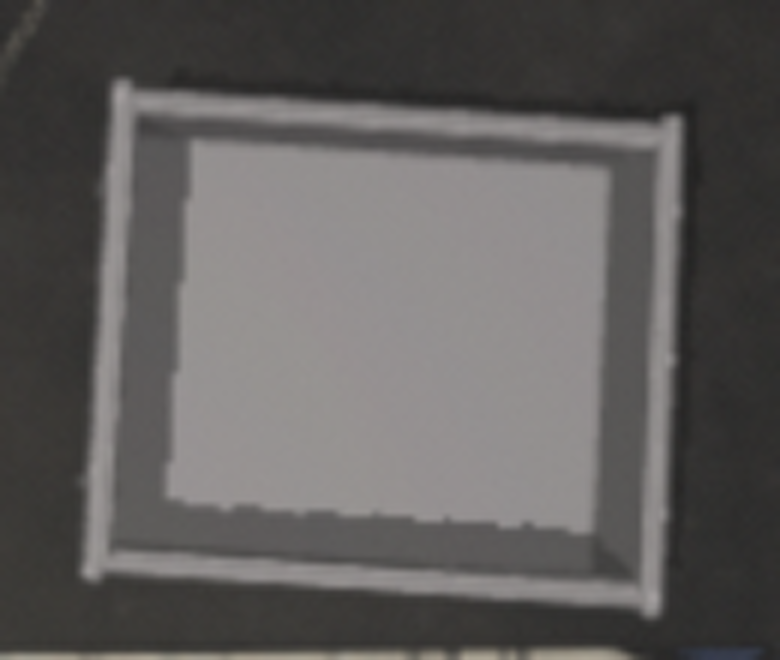

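View pics/sa.png

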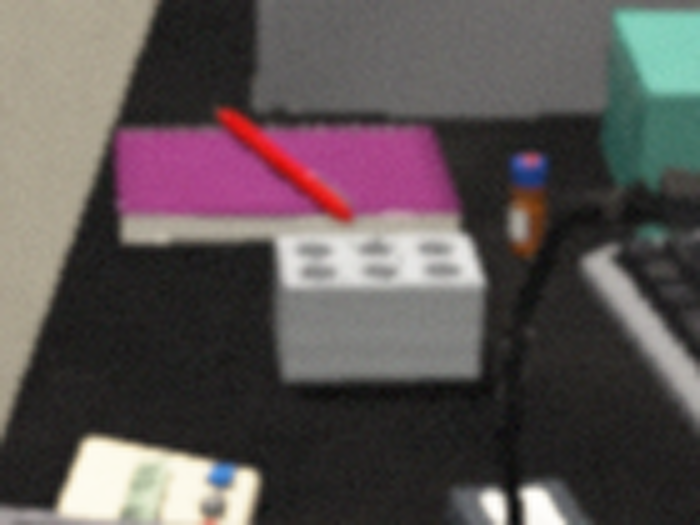

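```bash
python3 - <<'E'
from h import *
t=load('top0.pkl');s=load('side0.pkl')
def rect(c,s_,o,z,n):
    P=pix2w(t,(np.array(c)+.5)/s_-.5+np.array(o),z);e=[np.linalg.norm(P[i]-P[(i+1)%4]) for i in range(4)]
    a=P[1]-P[0]+P[2]-P[3];b=P[0]-P[3]+P[1]-P[2]
    print(n,P.mean(0).round(4),np.round(e,4),'edge01 ang',np.degrees(np.arctan2(a[1],a[0])).round(2),'edge30 ang',np.degrees(np.arctan2(b[1],b[0])).round(2));return P
b=rect([(62,195),(182,178),(206,370),(87,385)],5,(170,160),.04,'block')
c=rect([(447,118),(583,80),(610,172),(474,214)],5,(170,160),.014,'case')
k=rect([(113,82),(683,115),(660,615),(83,578)],6,(310,175),.065,'crate')
print(w2pix(s,b).round(1));print(w2pix(s,c).round(1));print(w2pix(s,k).round(1))
# left dotted line in side view if on bench
l=pix2w(t,[[303,280],[303,230],[312,190],[325,170],[342,163]],0);print(l.round(3));print(w2pix(s,l).round(0))
r=pix2w(t,[[445,280],[443,240],[445,200],[455,185],[485,180]],0);print(r.round(3));print(w2pix(s,r).round(0))
crop(t,290,140,270,150,3,'tc.png');crop(s,270,130,140,220,2.7,'sc.png')
E
```

```text
block [0.4684 0.4384 0.04  ] [0.0494 0.0781 0.0485 0.0776] edge01 ang -82.55 edge30 ang 8.38
case [0.5264 0.281  0.014 ] [0.0585 0.04   0.0587 0.0416] edge01 ang -73.7 edge30 ang 15.94
crate [0.4341 0.089  0.065 ] [0.1853 0.161  0.1847 0.1595] edge01 ang -93.69 edge30 ang -4.1
[[318.8 166.6]
 [322.1 176.8]
 [281.3 177.4]
 [280.  167.2]]
[[337.2 215.6]
 [347.5 232.3]
 [324.3 234.6]
 [314.3 217.6]]
[[329.3 229.6]
 [321.5 308.7]
 [187.3 294.9]
 [223.4 220.7]]
[[0.339 0.224 0.   ]
 [0.442 0.224 0.   ]
 [0.525 0.205 0.   ]
 [0.568 0.177 0.   ]
 [0.583 0.141 0.   ]]
[[215. 244.]
 [278. 247.]
 [330. 256.]
 [358. 267.]
 [370. 282.]]
[[ 0.337 -0.07   0.   ]
 [ 0.42  -0.068  0.   ]
 [ 0.504 -0.075  0.   ]
 [ 0.536 -0.098  0.   ]
 [ 0.546 -0.164  0.   ]]
[[167. 379.]
 [240. 383.]
 [314. 392.]
 [343. 410.]
 [357. 465.]]
```

View pics/tc.png

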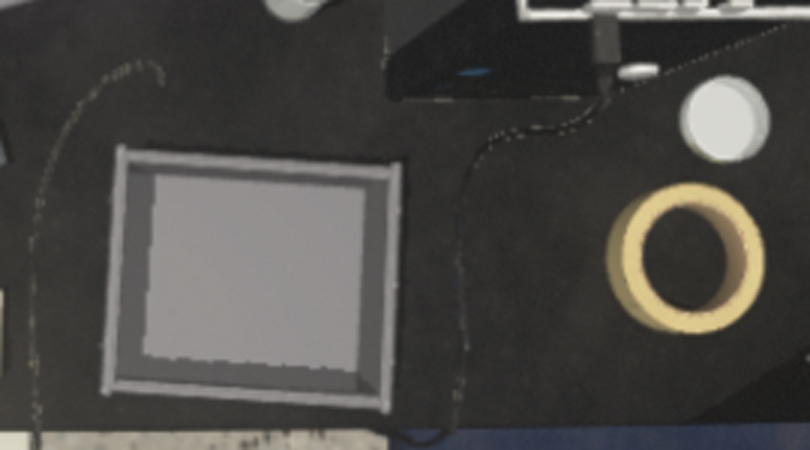

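View pics/sc.png

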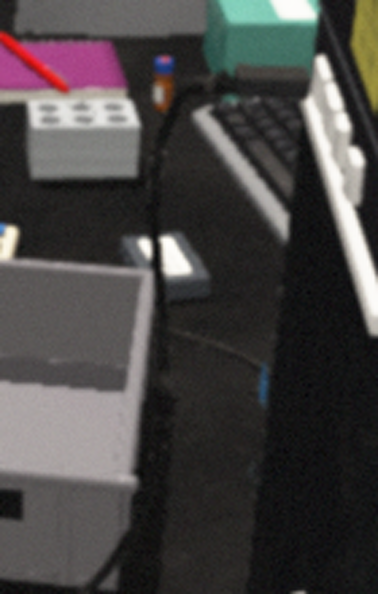

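```bash
python3 - <<'E'
from h import *
t=load('top0.pkl');s=load('side0.pkl')
crop(t,300,270,260,150,3,'td.png')
crop(t,380,0,180,190,3.1,'te.png')
E
```

```text
(no output)
```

View pics/td.png

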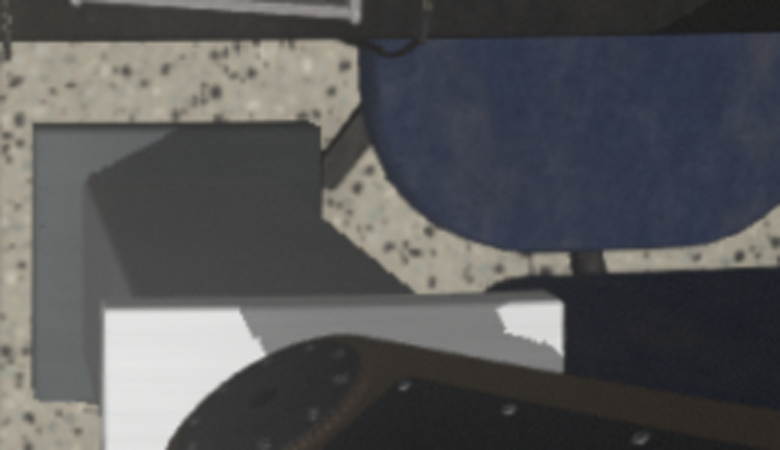

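View pics/te.png

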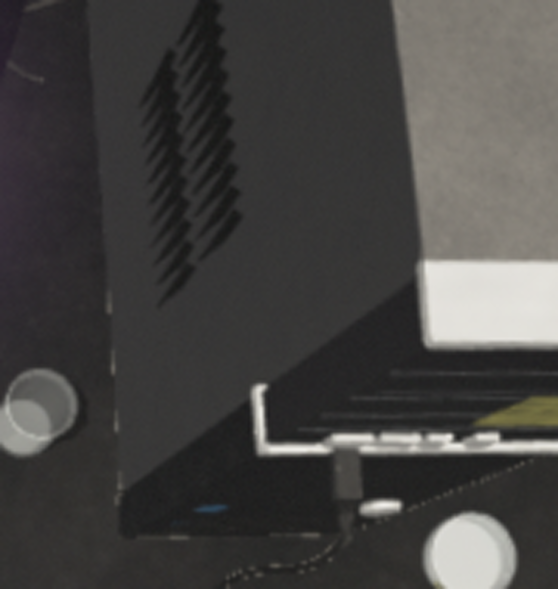

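```bash
cat > p.py <<'E'
import sys
from h import *
from station import arm
from scipy.spatial.transform import Rotation as Ro
# usage: p.py jawdeg x y z [x y z ...]; prints rows
def st():
    s=arm.get_state();R=Ro.from_euler('xyz',s['ee_rot']).as_matrix();return s,np.array(s['eef_pos']),R
def show():
    s,p,R=st();print('t %.2f'%s['t'],'p',p.round(4),'jaw %.2f'%np.degrees(np.arctan2(R[1,1],R[0,1])),'down',R[:,0].round(3),'q',np.round(s['q'],2),'F',np.round(s['force'],1),'w %.4f'%s['width'])
def plan(jaw,pts,step=.9,turn=.9):
    s,p,R=st()
    y=np.array([np.cos(np.radians(jaw)),np.sin(np.radians(jaw)),0]);x=np.array([0,0,-1.]);Rt=np.c_[x,y,np.cross(x,y)]
    rv=Ro.from_matrix(R.T@Rt).as_rotvec(degrees=True);print('turn total deg',rv.round(2))
    segs=[];a=p
    for b in pts:
        b=np.array(b);n=max(1,int(np.ceil(np.linalg.norm(b-a)/(.04*step))));segs+=[(b-a)/n]*n;a=b
    n=max(len(segs),int(np.ceil(np.linalg.norm(rv)/(4*turn))));segs+=[np.zeros(3)]*(n-len(segs))
    Rc=R.copy()
    for d in segs:
        print((np.r_[Rc.T@d/.04,rv/n/4]+0).round(2).tolist());Rc=Rc@Ro.from_rotvec(rv/n,degrees=True).as_matrix()
if __name__=='__main__':
    show();v=list(map(float,sys.argv[1:]))
    if v: plan(v[0],np.array(v[1:]).reshape(-1,3))
E
python3 p.py 0 .2 -.42 .34 .4 -.15 .32 .42 .05 .3 .45 .35 .2
```

```text
t 0.10 p [ 0.1674 -0.6535  0.2257] jaw 104.37 down [-0.     0.001 -1.   ] q [-1.03  0.36  0.01 -0.   -1.22 -0.29] F [ 0.8 -0.5  0.3] w 0.0876
turn total deg [ 1.0437e+02 -8.0000e-02 -5.0000e-02]
[-0.36, 0.68, 0.28, 0.79, -0.0, -0.0]
[-0.36, 0.7, 0.24, 0.79, -0.0, -0.0]
[-0.36, 0.71, 0.2, 0.79, -0.0, -0.0]
[-0.36, 0.72, 0.16, 0.79, -0.0, -0.0]
[-0.36, 0.73, 0.12, 0.79, -0.0, -0.0]
[-0.36, 0.73, 0.08, 0.79, -0.0, -0.0]
[-0.36, 0.74, 0.04, 0.79, -0.0, -0.0]
[-0.36, 0.74, 0.0, 0.79, -0.0, -0.0]
[0.05, 0.76, 0.36, 0.79, -0.0, -0.0]
[0.05, 0.78, 0.32, 0.79, -0.0, -0.0]
[0.05, 0.79, 0.28, 0.79, -0.0, -0.0]
[0.05, 0.81, 0.23, 0.79, -0.0, -0.0]
[0.05, 0.82, 0.19, 0.79, -0.0, -0.0]
[0.05, 0.83, 0.14, 0.79, -0.0, -0.0]
[0.05, 0.83, 0.1, 0.79, -0.0, -0.0]
[0.05, 0.84, 0.05, 0.79, -0.0, -0.0]
[0.05, 0.84, 0.0, 0.79, -0.0, -0.0]
[0.05, 0.84, -0.04, 0.79, -0.0, -0.0]
[0.08, 0.67, -0.5, 0.79, -0.0, -0.0]
[0.08, 0.64, -0.54, 0.79, -0.0, -0.0]
[0.08, 0.61, -0.57, 0.79, -0.0, -0.0]
[0.08, 0.58, -0.61, 0.79, -0.0, -0.0]
[0.08, 0.54, -0.64, 0.79, -0.0, -0.0]
[0.08, 0.51, -0.67, 0.79, -0.0, -0.0]
[0.28, 0.47, -0.69, 0.79, -0.0, -0.0]
[0.28, 0.43, -0.72, 0.79, -0.0, -0.0]
[0.28, 0.39, -0.74, 0.79, -0.0, -0.0]
[0.28, 0.35, -0.76, 0.79, -0.0, -0.0]
[0.28, 0.31, -0.78, 0.79, -0.0, -0.0]
[0.28, 0.26, -0.79, 0.79, -0.0, -0.0]
[0.28, 0.22, -0.81, 0.79, -0.0, -0.0]
[0.28, 0.17, -0.82, 0.79, -0.0, -0.0]
[0.28, 0.13, -0.83, 0.79, -0.0, -0.0]
```

```bash
python3 p.py 98 .2 -.42 .34 .4 -.15 .32 .42 .05 .3 .45 .35 .2
```

```text
t 0.10 p [ 0.1674 -0.6535  0.2257] jaw 104.37 down [-0.     0.001 -1.   ] q [-1.03  0.36  0.01 -0.   -1.22 -0.29] F [ 0.8 -0.5  0.3] w 0.0876
turn total deg [ 6.37 -0.01 -0.08]
[-0.36, 0.68, 0.28, 0.05, -0.0, -0.0]
[-0.36, 0.68, 0.28, 0.05, -0.0, -0.0]
[-0.36, 0.68, 0.28, 0.05, -0.0, -0.0]
[-0.36, 0.68, 0.27, 0.05, -0.0, -0.0]
[-0.36, 0.69, 0.27, 0.05, -0.0, -0.0]
[-0.36, 0.69, 0.27, 0.05, -0.0, -0.0]
[-0.36, 0.69, 0.27, 0.05, -0.0, -0.0]
[-0.36, 0.69, 0.26, 0.05, -0.0, -0.0]
[0.05, 0.55, 0.64, 0.05, -0.0, -0.0]
[0.05, 0.55, 0.64, 0.05, -0.0, -0.0]
[0.05, 0.55, 0.63, 0.05, -0.0, -0.0]
[0.05, 0.55, 0.63, 0.05, -0.0, -0.0]
[0.05, 0.56, 0.63, 0.05, -0.0, -0.0]
[0.05, 0.56, 0.63, 0.05, -0.0, -0.0]
[0.05, 0.56, 0.63, 0.05, -0.0, -0.0]
[0.05, 0.56, 0.62, 0.05, -0.0, -0.0]
[0.05, 0.56, 0.62, 0.05, -0.0, -0.0]
[0.05, 0.57, 0.62, 0.05, -0.0, -0.0]
[0.08, 0.8, 0.24, 0.05, -0.0, -0.0]
[0.08, 0.8, 0.24, 0.05, -0.0, -0.0]
[0.08, 0.8, 0.23, 0.05, -0.0, -0.0]
[0.08, 0.8, 0.23, 0.05, -0.0, -0.0]
[0.08, 0.81, 0.23, 0.05, -0.0, -0.0]
[0.08, 0.81, 0.23, 0.05, -0.0, -0.0]
[0.28, 0.81, 0.22, 0.05, -0.0, -0.0]
[0.28, 0.81, 0.22, 0.05, -0.0, -0.0]
[0.28, 0.81, 0.22, 0.05, -0.0, -0.0]
[0.28, 0.81, 0.21, 0.05, -0.0, -0.0]
[0.28, 0.81, 0.21, 0.05, -0.0, -0.0]
[0.28, 0.81, 0.21, 0.05, -0.0, -0.0]
[0.28, 0.81, 0.21, 0.05, -0.0, -0.0]
[0.28, 0.81, 0.2, 0.05, -0.0, -0.0]
[0.28, 0.81, 0.2, 0.05, -0.0, -0.0]
```

carry_out(deltas=[[-0.4, 0.72, 0.3, 0, 0, 0], [-0.4, 0.72, 0.3, 0, 0, 0], [-0.4, 0.72, 0.3, 0, 0, 0]], hand=0)

```text
t: 0.4
eef_pos: [0.1797, -0.5591, 0.2683]
ee_rot: [1.829, 1.558, 2.076]
force: [0.1, -0.3, 0.4]
width: 0.0876
```

carry_out(deltas=[[-0.4, 0.8, 0.3, 0, 0, 0], [-0.4, 0.8, 0.3, 0, 0, 0], [-0.4, 0.8, 0.3, 0, 0, 0], [-0.4, 0.8, 0.3, 0, 0, 0], [-0.2, 0.7, 0.5, 0, 0, 0]])

```text
t: 0.9
eef_pos: [0.2069, -0.3852, 0.3433]
ee_rot: [1.822, 1.555, 2.067]
force: [1.0, 0.3, 0.7]
width: 0.0881
```

```bash
python3 p.py 98 .4 -.15 .32 |head -4
```

```text
t 0.90 p [ 0.2069 -0.3852  0.3433] jaw 104.03 down [-0.008  0.014 -1.   ] q [-0.63 -0.1  -0.26 -0.01 -1.42 -0.69] F [1.  0.3 0.7] w 0.0881
turn total deg [ 6.03 -0.27 -0.87]
[0.07, 0.5, 0.68, 0.17, -0.01, -0.02]
[0.07, 0.51, 0.67, 0.17, -0.01, -0.02]
```

carry_out(deltas=[[0.05, 0.5, 0.75, 0.3, 0, -0.05], [0.05, 0.5, 0.75, 0.3, 0, -0.05], [0.05, 0.6, 0.65, 0.3, 0, -0.05], [0.05, 0.6, 0.65, 0.3, 0, -0.05], [0.05, 0.6, 0.65, 0.2, 0, 0]])

```text
t: 1.4
eef_pos: [0.3209, -0.2412, 0.3358]
ee_rot: [-1.154, 1.568, -1.013]
force: [1.7, -0.4, 0.2]
width: 0.0874
```

```bash
python3 p.py 98 .41 -.1 .32 |head -4
```

```text
t 1.40 p [ 0.3209 -0.2412  0.3358] jaw 98.08 down [ 0.001 -0.002 -1.   ] q [-0.14 -0.18 -0.34  0.   -1.4  -1.29] F [ 1.7 -0.4  0.2] w 0.0874
turn total deg [0.08 0.06 0.14]
[0.08, 0.64, 0.54, 0.0, 0.0, 0.01]
[0.08, 0.64, 0.54, 0.0, 0.0, 0.01]
```

carry_out(deltas=[[0.08, 0.75, 0.65, 0, 0, 0], [0.08, 0.75, 0.65, 0, 0, 0], [0.08, 0.85, 0.4, 0, 0, 0], [0.08, 0.95, 0.25, 0, 0, 0], [0.1, 0.95, 0.25, 0, 0, 0]])

```text
t: 1.9
eef_pos: [0.3861, -0.053, 0.3175]
ee_rot: [-1.223, 1.568, -1.083]
force: [1.1, -0.9, -0.2]
width: 0.088
```

carry_out(deltas=[[0.2, 0.95, 0.25, 0, 0, 0], [0.2, 0.95, 0.25, 0, 0, 0], [0.2, 0.95, 0.25, 0, 0, 0], [0.2, 0.95, 0.25, 0, 0, 0], [0.2, 0.95, 0.25, 0, 0, 0]])

```text
t: 2.4
eef_pos: [0.4073, 0.1504, 0.2764]
ee_rot: [-0.131, 1.567, 0.011]
force: [1.2, -0.7, -0.3]
width: 0.0879
```

```bash
python3 p.py 98 .4684 .4384 .1
```

```text
t 2.40 p [0.4073 0.1504 0.2764] jaw 98.10 down [ 0.003  0.    -1.   ] q [ 0.81 -0.09 -0.4   0.   -1.25 -2.24] F [ 1.2 -0.7 -0.3] w 0.0879
turn total deg [0.1  0.2  0.03]
[0.44, 0.69, 0.25, 0.0, 0.0, 0.0]
[0.44, 0.69, 0.25, 0.0, 0.0, 0.0]
[0.44, 0.69, 0.25, 0.0, 0.0, 0.0]
[0.44, 0.69, 0.25, 0.0, 0.0, 0.0]
[0.44, 0.69, 0.25, 0.0, 0.0, 0.0]
[0.44, 0.69, 0.25, 0.0, 0.0, 0.0]
[0.44, 0.69, 0.25, 0.0, 0.0, 0.0]
[0.44, 0.69, 0.25, 0.0, 0.0, 0.0]
[0.44, 0.69, 0.25, 0.0, 0.0, 0.0]
[0.44, 0.69, 0.25, 0.0, 0.0, 0.0]
```

carry_out(deltas=[[0.3, 0.8, 0.27, 0, 0, 0], [0.3, 0.8, 0.27, 0, 0, 0], [0.4, 0.8, 0.27, 0, 0, 0], [0.4, 0.8, 0.27, 0, 0, 0], [0.4, 0.8, 0.27, 0, 0, 0]])

```text
t: 2.9
eef_pos: [0.4374, 0.3249, 0.2024]
ee_rot: [0.225, 1.566, 0.37]
force: [0.6, 0.5, 0.3]
width: 0.0873
```

carry_out(deltas=[[0.4, 0.8, 0.27, 0, 0, 0], [0.4, 0.8, 0.27, 0, 0, 0], [0.4, 0.8, 0.27, 0, 0, 0], [0.4, 0.6, 0.2, 0, 0, 0]])

```text
t: 3.3
eef_pos: [0.4601, 0.455, 0.134]
ee_rot: [-0.244, 1.568, -0.099]
force: [0.3, -1.0, -0.4]
width: 0.0879
```

```bash
python3 p.py 98 .4684 .4384 .1; python3 - <<'E'
from h import *
from station import cams
t=cams.grab_frame('top');s=cams.grab_frame('side')
crop(t,130,140,180,150,4,'t1.png');crop(s,220,60,150,130,4,'s1.png')
E
```

```text
t 3.30 p [0.4601 0.455  0.134 ] jaw 98.33 down [ 0.003 -0.    -1.   ] q [ 1.08  0.38 -0.18  0.   -1.01 -2.51] F [ 0.3 -1.  -0.4] w 0.0879
turn total deg [0.33 0.17 0.04]
[0.42, -0.22, 0.07, 0.04, 0.02, 0.01]
[0.42, -0.22, 0.07, 0.04, 0.02, 0.01]
```

View pics/t1.png

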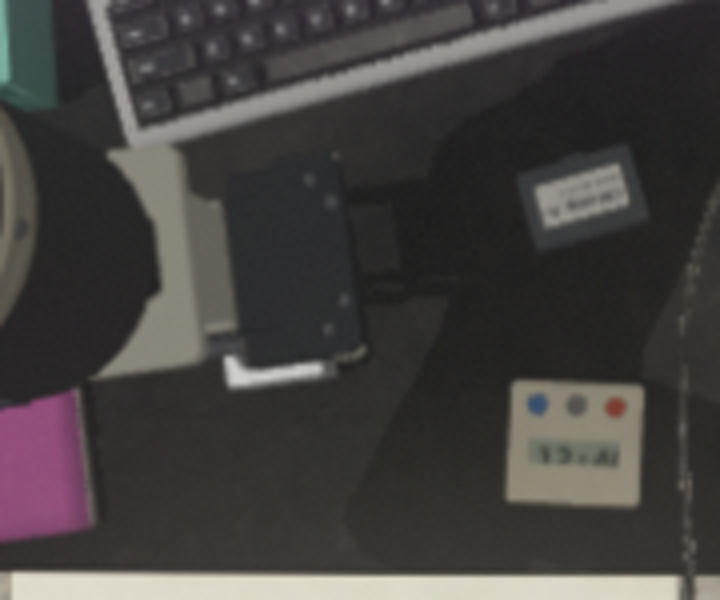

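View pics/s1.png

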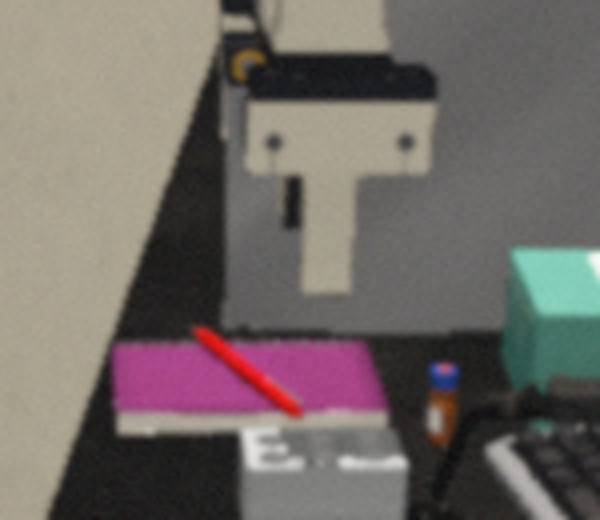

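carry_out(deltas=[[0.4, -0.3, 0.15, 0.05, 0.04, 0], [0.4, -0.22, 0.1, 0, 0, 0], [0, 0, 0, 0, 0, 0]])

```text
t: 3.7
eef_pos: [0.4716, 0.4349, 0.0971]
ee_rot: [-2.235, 1.563, -2.091]
force: [0.5, -0.4, 0.1]
width: 0.0881
```

```bash
python3 p.py 98 .4684 .4384 .008
```

```text
t 3.70 p [0.4716 0.4349 0.0971] jaw 98.25 down [-0.004 -0.007 -1.   ] q [ 1.05  0.41 -0.22  0.   -0.94 -2.48] F [ 0.5 -0.4  0.1] w 0.0881
turn total deg [ 0.25 -0.27  0.35]
[0.74, 0.04, -0.02, 0.02, -0.02, 0.03]
[0.74, 0.04, -0.02, 0.02, -0.02, 0.03]
[0.74, 0.03, -0.02, 0.02, -0.02, 0.03]
```

carry_out(deltas=[[0.7, 0.04, -0.04, 0.03, -0.07, 0.09], [0.7, 0.04, -0.02, 0.03, 0, 0], [0.5, 0.03, -0.02, 0, 0, 0], [0.2, 0, 0, 0, 0, 0], [0, 0, 0, 0, 0, 0]])

```text
t: 4.2
eef_pos: [0.4692, 0.4403, 0.0163]
ee_rot: [0.722, 1.564, 0.861]
force: [0.6, 0.6, 1.1]
width: 0.0877
```

```bash
python3 p.py 98 .4684 .4384 .008
```

```text
t 4.20 p [0.4692 0.4403 0.0163] jaw 97.97 down [ 0.004  0.005 -1.   ] q [ 1.06  0.5  -0.3   0.   -0.76 -2.49] F [0.6 0.6 1.1] w 0.0877
turn total deg [-0.03  0.28 -0.25]
[0.21, -0.04, -0.03, -0.01, 0.07, -0.06]
```

carry_out(deltas=[[0.2, -0.04, 0, 0, 0, 0], [0, 0, 0, 0, 0, 0]])

```text
t: 4.4
eef_pos: [0.4701, 0.4397, 0.0101]
ee_rot: [0.744, 1.561, 0.884]
force: [-0.4, 0.5, 0.3]
width: 0.0877
```

carry_out(deltas=[[0, 0, 0, 0, 0, 0], [0, 0, 0, 0, 0, 0], [0, 0, 0, 0, 0, 0], [0, 0, 0, 0, 0, 0], [0, 0, 0, 0, 0, 0]], hand=1, newtons=40)

```text
t: 4.9
eef_pos: [0.4712, 0.4411, 0.0131]
ee_rot: [0.771, 1.557, 0.911]
force: [-0.5, 0.2, -0.2]
width: 0.0532
```

```bash
python3 p.py 98 .4684 .4384 .15
```

```text
t 4.90 p [0.4712 0.4411 0.0131] jaw 98.00 down [ 0.008  0.011 -1.   ] q [ 1.06  0.5  -0.3   0.   -0.75 -2.49] F [-0.5  0.2 -0.2] w 0.0532
turn total deg [ 0.    0.57 -0.55]
[-0.86, -0.01, -0.01, 0.0, 0.04, -0.03]
[-0.86, -0.01, -0.01, 0.0, 0.04, -0.03]
[-0.86, -0.01, -0.02, 0.0, 0.04, -0.03]
[-0.86, -0.01, -0.02, 0.0, 0.04, -0.03]
```

carry_out(deltas=[[0.1, -0.03, 0, 0, 0.14, -0.14], [0, 0, 0, 0, 0, 0], [0, 0, 0, 0, 0, 0]])

```text
t: 5.2
eef_pos: [0.4711, 0.4393, 0.0111]
ee_rot: [-2.028, 1.569, -1.888]
force: [-0.5, -1.2, -1.0]
width: 0.0481
```

```bash
python3 p.py 98 .4684 .4384 .15
```

```text
t 5.20 p [0.4711 0.4393 0.0111] jaw 98.04 down [-0.001 -0.002 -1.   ] q [ 1.05  0.51 -0.29  0.   -0.77 -2.48] F [-0.5 -1.2 -1. ] w 0.0481
turn total deg [ 0.04 -0.05  0.1 ]
[-0.87, -0.0, -0.02, 0.0, -0.0, 0.01]
[-0.87, -0.0, -0.02, 0.0, -0.0, 0.01]
[-0.87, -0.0, -0.02, 0.0, -0.0, 0.01]
[-0.87, -0.0, -0.02, 0.0, -0.0, 0.01]
```

carry_out(deltas=[[0, 0, 0, 0, 0, 0], [-0.4, 0, 0, 0, 0, 0], [-0.8, 0, 0, 0, 0, 0], [-0.8, 0, 0, 0, 0, 0], [-0.8, 0, 0, 0, 0, 0]])

```text
t: 5.7
eef_pos: [0.467, 0.4342, 0.1151]
ee_rot: [-2.364, 1.549, -2.226]
force: [-0.1, -0.2, -6.3]
width: 0.048
```

```bash
python3 p.py 86 .455 .35 .2 .436 .1 .2; python3 - <<'E'
from h import *
from station import cams
s=cams.grab_frame('side')
crop(s,200,60,200,150,4,'s2.png')
E
```

```text
t 5.70 p [0.467  0.4342 0.1151] jaw 97.89 down [-0.013 -0.018 -1.   ] q [ 1.05  0.4  -0.2  -0.   -1.   -2.48] F [-0.1 -0.2 -6.3] w 0.0480
turn total deg [11.88 -0.81  0.98]
[-0.52, -0.52, -0.15, 0.27, -0.02, 0.02]
[-0.52, -0.52, -0.14, 0.27, -0.02, 0.02]
[-0.52, -0.52, -0.13, 0.27, -0.02, 0.02]
[-0.52, -0.52, -0.12, 0.27, -0.02, 0.02]
[0.01, -0.89, -0.12, 0.27, -0.02, 0.02]
[0.01, -0.89, -0.11, 0.27, -0.02, 0.02]
[0.01, -0.89, -0.09, 0.27, -0.02, 0.02]
[0.01, -0.89, -0.07, 0.27, -0.02, 0.02]
[0.0, -0.89, -0.06, 0.27, -0.02, 0.02]
[0.0, -0.89, -0.04, 0.27, -0.02, 0.02]
[0.0, -0.9, -0.02, 0.27, -0.02, 0.02]
```

View pics/s2.png

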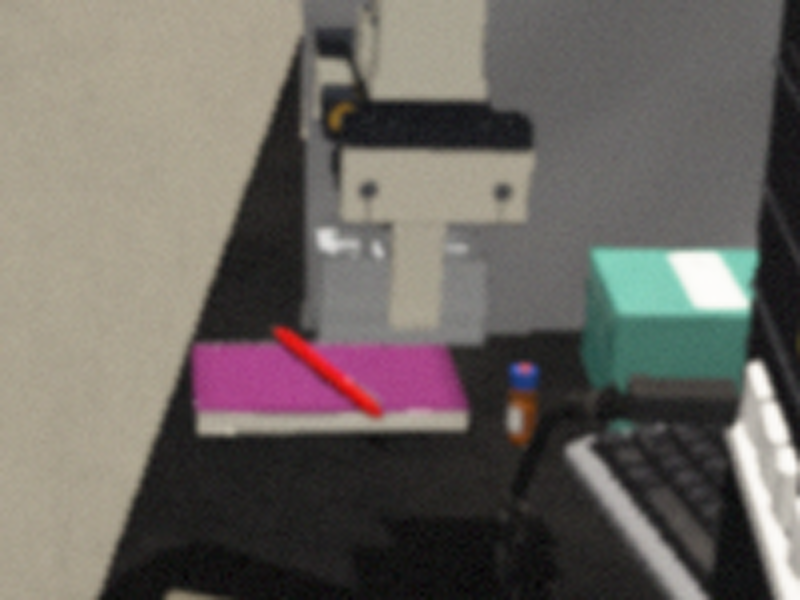

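carry_out(deltas=[[-0.5, -0.5, -0.15, 0.3, -0.1, 0.1], [-0.5, -0.55, -0.15, 0.3, -0.1, 0.1], [-0.5, -0.55, -0.13, 0.3, 0, 0], [-0.5, -0.6, -0.12, 0.3, 0, 0], [-0.2, -0.8, -0.12, 0.3, 0, 0]])

```text
t: 6.25
eef_pos: [0.451, 0.3128, 0.2056]
ee_rot: [-3.115, 1.569, -3.083]
force: [0.2, 0.1, -5.3]
width: 0.0478
```

```bash
python3 p.py 86 .436 .1 .2|head -3
```

```text
t 6.25 p [0.451  0.3128 0.2056] jaw 91.82 down [-0.001 -0.    -1.   ] q [ 0.96  0.17 -0.3  -0.   -1.11 -2.5 ] F [ 0.2  0.1 -5.3] w 0.0478
turn total deg [ 5.82 -0.07  0.01]
[0.02, -0.88, -0.09, 0.24, -0.0, 0.0]
```

carry_out(deltas=[[0, -0.9, -0.09, 0.3, 0, 0], [0, -0.9, -0.08, 0.3, 0, 0], [0, -0.9, -0.07, 0.3, 0, 0], [0, -0.9, -0.05, 0.3, 0, 0], [0, -0.9, -0.03, 0.2, 0, 0]])

```text
t: 6.75
eef_pos: [0.432, 0.1259, 0.2011]
ee_rot: [-2.948, 1.564, -3.018]
force: [0.3, -0.5, -5.2]
width: 0.0479
```

```bash
python3 p.py 86 .437 .095 .13
```

```text
t 6.75 p [0.432  0.1259 0.2011] jaw 85.99 down [-0.007 -0.001 -1.   ] q [ 0.72  0.   -0.49 -0.   -1.08 -2.36] F [ 0.3 -0.5 -5.2] w 0.0479
turn total deg [-0.01 -0.38  0.07]
[0.59, -0.25, 0.06, -0.0, -0.03, 0.01]
[0.59, -0.25, 0.06, -0.0, -0.03, 0.01]
[0.59, -0.25, 0.06, -0.0, -0.03, 0.01]
```

carry_out(deltas=[[0.4, -0.3, 0.07, 0, -0.08, 0], [0.5, -0.3, 0.06, 0, 0, 0], [0.5, -0.2, 0.06, 0, 0, 0], [0.3, 0, 0, 0, 0, 0], [0, 0, 0, 0, 0, 0]])

```text
t: 7.25
eef_pos: [0.4322, 0.0857, 0.1268]
ee_rot: [-2.82, 1.564, -2.898]
force: [0.3, -0.6, -5.5]
width: 0.0479
```

```bash
python3 p.py 86 .437 .092 .02;python3 - <<'E'
from h import *
from station import cams
t=cams.grab_frame('top');s=cams.grab_frame('side')
crop(t,270,140,200,150,4,'t3.png');crop(s,150,120,200,240,2.5,'s3.png')
E
```

```text
t 7.25 p [0.4322 0.0857 0.1268] jaw 85.53 down [-0.007 -0.002 -1.   ] q [ 0.64  0.07 -0.62 -0.   -0.89 -2.29] F [ 0.3 -0.6 -5.5] w 0.0479
turn total deg [-0.47 -0.37  0.12]
[0.89, 0.06, 0.04, -0.04, -0.03, 0.01]
[0.89, 0.06, 0.04, -0.04, -0.03, 0.01]
[0.89, 0.06, 0.04, -0.04, -0.03, 0.01]
```

View pics/t3.png

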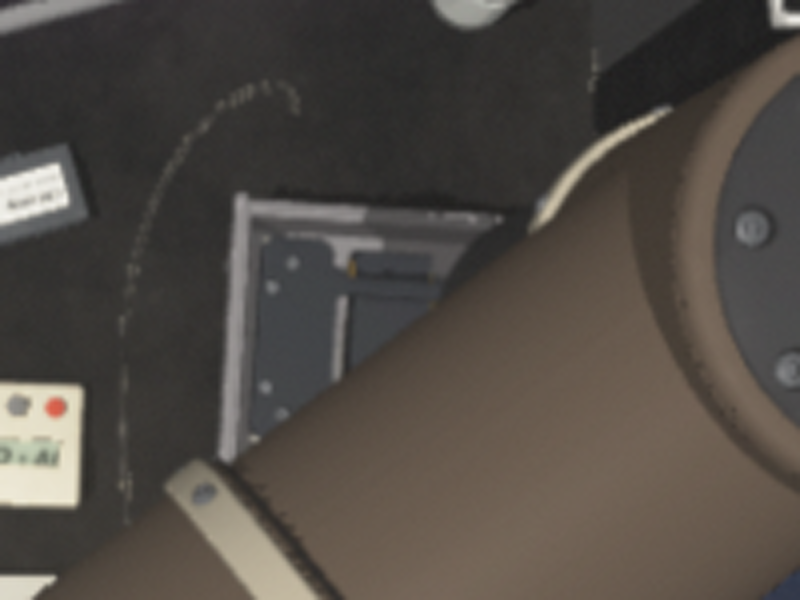

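View pics/s3.png

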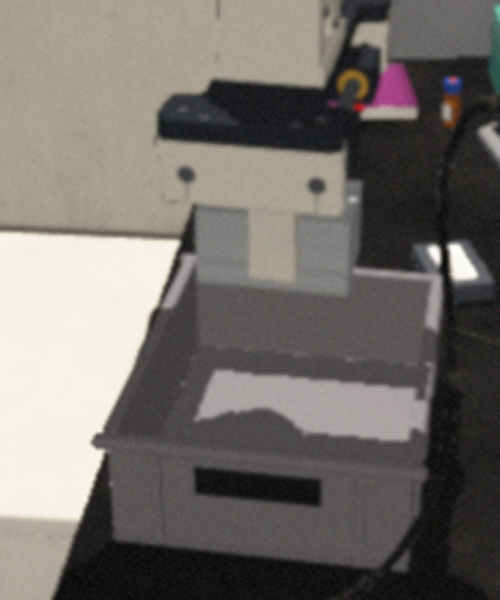

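carry_out(deltas=[[0.6, 0.1, 0.1, -0.1, -0.09, 0], [0.7, 0.1, 0.06, 0, -0.03, 0], [0.6, 0.05, 0.04, 0, 0, 0], [0.4, 0, 0, 0, 0, 0]])

```text
t: 7.75
eef_pos: [0.4483, 0.1009, 0.0398]
ee_rot: [0.424, 1.553, 0.357]
force: [-0.5, 0.1, -5.3]
width: 0.048
```

```bash
python3 p.py 86 .437 .092 .02
```

```text
t 7.75 p [0.4483 0.1009 0.0398] jaw 86.19 down [ 0.017  0.006 -1.   ] q [ 0.66  0.22 -0.71  0.01 -0.63 -2.3 ] F [-0.5  0.1 -5.3] w 0.0480
turn total deg [ 0.18  0.93 -0.42]
[0.49, -0.24, -0.28, 0.05, 0.23, -0.11]
```

carry_out(deltas=[[0.1, -0.2, -0.25, 0.04, 0.2, -0.1], [0.15, 0, -0.02, 0, 0, 0]])

```text
t: 7.95
eef_pos: [0.4368, 0.094, 0.029]
ee_rot: [-0.806, 1.57, -0.874]
force: [-0.4, -1.0, -5.5]
width: 0.048
```

```bash
python3 p.py 86 .437 .092 .015
```

```text
t 7.95 p [0.4368 0.094  0.029 ] jaw 86.09 down [ 0.001 -0.001 -1.   ] q [ 0.66  0.23 -0.73  0.   -0.62 -2.3 ] F [-0.4 -1.  -5.5] w 0.0480
turn total deg [0.09 0.04 0.05]
[0.35, -0.05, 0.01, 0.02, 0.01, 0.01]
```

carry_out(deltas=[[0.15, 0, 0, 0, 0, 0], [0.1, 0, 0, 0, 0, 0]])

```text
t: 8.15
eef_pos: [0.4379, 0.095, 0.0197]
ee_rot: [0.321, 1.567, 0.254]
force: [-0.3, 0.2, -4.8]
width: 0.0475
```

```bash
python3 p.py 86 .437 .092 .015
```

```text
t 8.15 p [0.4379 0.095  0.0197] jaw 86.13 down [ 0.003  0.001 -1.   ] q [ 0.66  0.24 -0.74  0.   -0.59 -2.3 ] F [-0.3  0.2 -4.8] w 0.0475
turn total deg [ 0.13  0.19 -0.06]
[0.12, -0.08, -0.02, 0.03, 0.05, -0.02]
```

carry_out(deltas=[[0.07, 0, 0, 0, 0, 0]])

```text
t: 8.25
eef_pos: [0.4385, 0.0954, 0.0171]
ee_rot: [0.397, 1.566, 0.33]
force: [-0.0, 0.6, -5.6]
width: 0.0479
```

carry_out(deltas=[[0.05, 0, 0, 0, 0, 0]])

```text
t: 8.35
eef_pos: [0.4389, 0.0956, 0.0153]
ee_rot: [0.435, 1.565, 0.367]
force: [-0.8, 0.3, -5.5]
width: 0.0478
```

carry_out(deltas=[[0.03, 0, 0, 0, 0, 0]])

```text
t: 8.45
eef_pos: [0.439, 0.0957, 0.0149]
ee_rot: [0.369, 1.565, 0.303]
force: [-11.7, -0.0, 27.6]
width: 0.0479
```

carry_out(deltas=[[-0.02, 0, 0, 0, 0, 0]])

```text
t: 8.55
eef_pos: [0.4391, 0.0958, 0.0161]
ee_rot: [0.382, 1.565, 0.315]
force: [0.7, 0.3, -6.3]
width: 0.0477
```

carry_out(deltas=[[0, 0, 0, 0, 0, 0], [0, 0, 0, 0, 0, 0], [0, 0, 0, 0, 0, 0]], hand=0.2)

```text
t: 8.85
eef_pos: [0.4413, 0.0971, 0.0177]
ee_rot: [0.468, 1.56, 0.402]
force: [-0.1, -0.1, -0.0]
width: 0.0658
```

```bash
python3 p.py 86 .439 .095 .15
```

```text
t 8.85 p [0.4413 0.0971 0.0177] jaw 86.25 down [ 0.01   0.004 -1.   ] q [ 0.66  0.25 -0.74  0.   -0.57 -2.3 ] F [-0.1 -0.1 -0. ] w 0.0658
turn total deg [ 0.25  0.55 -0.28]
[-0.83, -0.01, -0.01, 0.02, 0.03, -0.02]
[-0.83, -0.01, -0.01, 0.02, 0.03, -0.02]
[-0.83, -0.01, -0.01, 0.02, 0.03, -0.02]
[-0.83, -0.01, -0.01, 0.02, 0.03, -0.02]
```

carry_out(deltas=[[-0.5, 0, 0, 0, 0.13, -0.07], [-0.9, 0, 0, 0, 0, 0], [-0.9, 0, 0, 0, 0, 0], [-0.9, 0, 0, 0, 0, 0], [-0.6, 0, 0, 0, 0, 0]], hand=0)

```text
t: 9.35
eef_pos: [0.44, 0.0959, 0.1725]
ee_rot: [-2.335, 1.564, -2.4]
force: [0.2, 1.1, 0.1]
width: 0.0871
```

```bash
python3 p.py 150 .46 .17 .17 .526 .281 .14;
```

```text
t 9.35 p [0.44   0.0959 0.1725] jaw 86.24 down [-0.005 -0.004 -1.   ] q [ 0.66  0.03 -0.54  0.   -1.01 -2.29] F [0.2 1.1 0.1] w 0.0871
turn total deg [-63.76  -0.39   0.1 ]
[0.02, 0.63, 0.13, -0.89, -0.01, 0.0]
[0.02, 0.62, 0.16, -0.89, -0.01, 0.0]
[0.02, 0.61, 0.2, -0.89, -0.01, 0.0]
[0.18, 0.64, 0.49, -0.89, -0.01, 0.0]
[0.18, 0.61, 0.53, -0.89, -0.01, 0.0]
[0.18, 0.57, 0.57, -0.89, -0.01, 0.0]
[0.18, 0.54, 0.6, -0.89, -0.01, 0.0]
[0.0, 0.0, 0.0, -0.89, -0.01, 0.0]
[0.0, 0.0, 0.0, -0.89, -0.01, 0.0]
[0.0, 0.0, 0.0, -0.89, -0.01, 0.0]
[0.0, 0.0, 0.0, -0.89, -0.01, 0.0]
[0.0, 0.0, 0.0, -0.89, -0.01, 0.0]
[0.0, 0.0, 0.0, -0.89, -0.01, 0.0]
[0.0, 0.0, 0.0, -0.89, -0.01, 0.0]
[0.0, 0.0, 0.0, -0.89, -0.01, 0.0]
[0.0, 0.0, 0.0, -0.89, -0.01, 0.0]
[0.0, 0.0, 0.0, -0.89, -0.01, 0.0]
[0.0, 0.0, 0.0, -0.89, -0.01, 0.0]
```

carry_out(deltas=[[0, 0.6, 0.1, -1, -0.08, 0], [0, 0.6, 0.16, -1, 0, 0], [0, 0.6, 0.2, -1, 0, 0], [0.05, 0.6, 0.35, -1, 0, 0], [0.05, 0.6, 0.35, -1, 0, 0]])

```text
t: 9.85
eef_pos: [0.4802, 0.224, 0.1765]
ee_rot: [0.034, 1.557, 0.327]
force: [0.3, -1.1, 0.1]
width: 0.0876
```

carry_out(deltas=[[0.05, 0.5, 0.4, -1, 0, 0], [0.05, 0.5, 0.4, -1, 0, 0], [0, 0.2, 0.2, -1, 0, 0], [0, 0, 0, -1, 0, 0], [0, 0, 0, -1, 0, 0]])

```text
t: 10.35
eef_pos: [0.5037, 0.2894, 0.1721]
ee_rot: [-0.341, 1.556, 0.318]
force: [-0.6, -0.0, 0.0]
width: 0.0879
```

```bash
python3 p.py 196 .526 .281 .15|head -3
```

```text
t 10.35 p [0.5037 0.2894 0.1721] jaw 127.79 down [ 0.014  0.005 -1.   ] q [ 0.86  0.24 -0.29  0.01 -1.03 -1.78] F [-0.6 -0.   0. ] w 0.0879
turn total deg [-68.21   0.54   0.74]
[0.56, -0.5, 0.3, -0.9, 0.01, 0.01]
```

carry_out(deltas=[[0, 0, 0.1, -1, 0.1, 0.15], [0, 0, 0, -1, 0, 0], [0, 0, 0, -1, 0, 0], [0, 0, 0, -1, 0, 0], [0, 0, 0, -1, 0, 0]])

```text
t: 10.85
eef_pos: [0.5075, 0.2926, 0.1718]
ee_rot: [0.292, 1.562, 1.316]
force: [0.1, 1.0, 0.2]
width: 0.0878
```

carry_out(deltas=[[0, 0, 0, -1, 0, 0], [0, 0, 0, -1, 0, 0], [0, 0, 0, -1, 0, 0], [0, 0, 0, -1, 0, 0], [0, 0, 0, -1, 0, 0]])

```text
t: 11.35
eef_pos: [0.5081, 0.2928, 0.1719]
ee_rot: [-0.156, 1.561, 1.232]
force: [0.3, -0.8, 0.5]
width: 0.0876
```

carry_out(deltas=[[0, 0, 0, -1, 0, 0], [0, 0, 0, -1, 0, 0], [0, 0, 0, -1, 0, 0], [0, 0, 0, -1, 0, 0], [0, 0, 0, -1, 0, 0]])

```text
t: 11.85
eef_pos: [0.5087, 0.293, 0.172]
ee_rot: [-0.596, 1.561, 1.156]
force: [-0.1, -0.0, 0.1]
width: 0.0877
```

```bash
python3 p.py 196 .526 .281 .12|head -5;python3 - <<'E'
from h import *
from station import cams
t=cams.grab_frame('top');s=cams.grab_frame('side')
pickle.dump(t,open('t4.pkl','wb'))
crop(t,220,140,220,150,3.5,'t4.png');crop(s,170,120,220,220,2.7,'s4.png')
E
```

```text
t 11.85 p [0.5087 0.293  0.172 ] jaw -169.60 down [ 0.004  0.009 -1.   ] q [ 0.85  0.25 -0.27 -0.   -1.04 -0.67] F [-0.1 -0.   0.1] w 0.0877
turn total deg [-5.6   0.47  0.35]
[0.65, -0.18, -0.19, -0.7, 0.06, 0.04]
[0.65, -0.17, -0.2, -0.7, 0.06, 0.04]
```

View pics/t4.png

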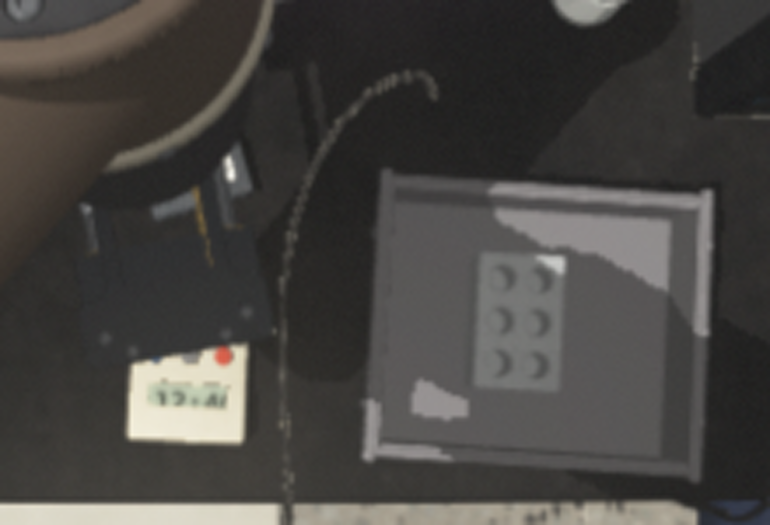

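View pics/s4.png

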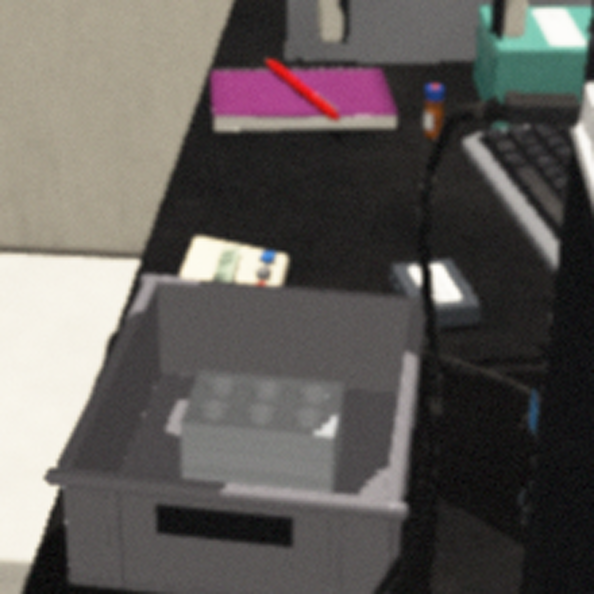

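```bash
python3 - <<'E'
from h import *
t=load('t4.pkl')
P=pix2w(t,(np.array([(479,252),(566,257),(559,390),(473,385)])+.5)/3.5-.5+np.array((220,140)),.044)
print(P.mean(0).round(4),[np.linalg.norm(P[i]-P[(i+1)%4]).round(4) for i in range(4)])
a=P[0]-P[3]+P[1]-P[2];print(np.degrees(np.arctan2(a[1],a[0])))
E
```

```text
[0.4368 0.0967 0.044 ] [np.float64(0.0494), np.float64(0.0751), np.float64(0.0485), np.float64(0.0751)]
-3.792853904409495
```

carry_out(deltas=[[0.4, -0.2, -0.2, -0.8, 0.1, 0.08], [0.6, -0.2, -0.2, -0.7, 0, 0], [0.4, -0.1, -0.1, 0, 0, 0], [0, 0, 0, 0, 0, 0]])

```text
t: 12.35
eef_pos: [0.5343, 0.2787, 0.1156]
ee_rot: [-0.914, 1.567, 0.937]
force: [-0.5, -0.2, 0.2]
width: 0.0878
```

```bash
python3 p.py 196 .526 .281 .04
```

```text
t 12.35 p [0.5343 0.2787 0.1156] jaw -163.94 down [ 0.002  0.003 -1.   ] q [ 0.8   0.33 -0.3  -0.   -0.93 -0.52] F [-0.5 -0.2  0.2] w 0.0878
turn total deg [0.06 0.15 0.19]
[0.63, 0.06, 0.04, 0.0, 0.01, 0.02]
[0.63, 0.06, 0.04, 0.0, 0.01, 0.02]
[0.63, 0.06, 0.04, 0.0, 0.01, 0.02]
```

carry_out(deltas=[[0.6, 0.12, 0.04, 0, 0.03, 0.05], [0.6, 0.06, 0.04, 0, 0, 0], [0.5, 0.02, 0, 0, 0, 0], [0.1, 0, 0, 0, 0, 0]])

```text
t: 12.75
eef_pos: [0.5274, 0.2815, 0.0456]
ee_rot: [-1.163, 1.565, 0.681]
force: [-0.5, -0.7, 0.1]
width: 0.0877
```

```bash
python3 p.py 196 .526 .281 .003;python3 - <<'E'
from h import *
from station import cams
s=cams.grab_frame('side')
crop(s,270,150,130,110,5,'s5.png')
E
```

```text
t 12.75 p [0.5274 0.2815 0.0456] jaw -164.34 down [ 0.004  0.003 -1.   ] q [ 0.82  0.4  -0.38  0.   -0.78 -0.54] F [-0.5 -0.7  0.1] w 0.0877
turn total deg [-0.34  0.12  0.28]
[0.53, 0.02, -0.0, -0.04, 0.02, 0.04]
[0.53, 0.02, -0.0, -0.04, 0.02, 0.04]
```

View pics/s5.png

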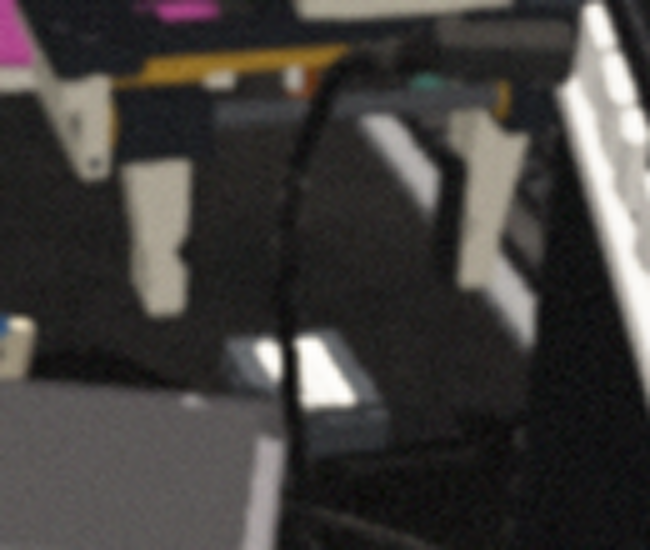

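carry_out(deltas=[[0.5, 0.03, 0, -0.04, 0.04, 0.06], [0.3, 0.02, 0, 0, 0, 0], [0.15, 0, 0, 0, 0, 0]])

```text
t: 13.1
eef_pos: [0.5288, 0.2842, 0.012]
ee_rot: [-1.305, 1.562, 0.542]
force: [0.1, -0.7, 0.3]
width: 0.0878
```

```bash
python3 p.py 196 .526 .281 .003;python3 - <<'E'
from h import *
from station import cams
s=cams.grab_frame('side')
crop(s,270,150,130,110,5,'s6.png')
E
```

```text
t 13.10 p [0.5288 0.2842 0.012 ] jaw -164.18 down [ 0.008  0.005 -1.   ] q [ 0.82  0.45 -0.41  0.   -0.7  -0.55] F [ 0.1 -0.7  0.3] w 0.0878
turn total deg [-0.18  0.13  0.49]
[0.23, 0.09, -0.06, -0.05, 0.03, 0.12]
```

View pics/s6.png

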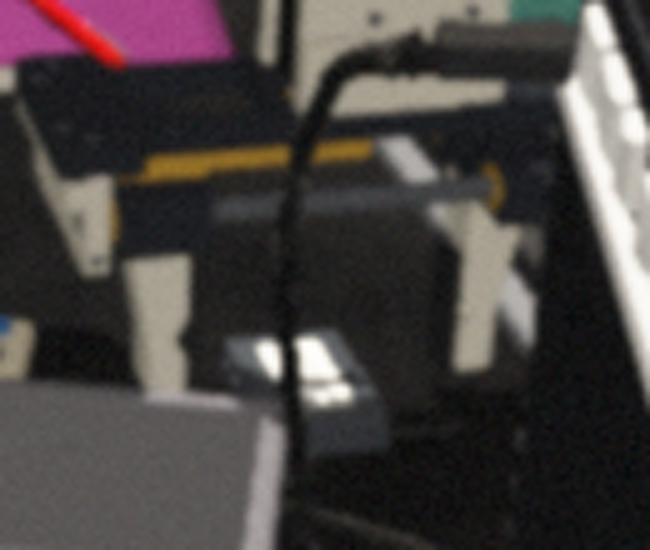

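carry_out(deltas=[[0.15, 0.09, -0.06, -0.05, 0.03, 0.12], [0.06, 0, 0, 0, 0, 0], [0, 0, 0, 0, 0, 0]])

```text
t: 13.45
eef_pos: [0.5264, 0.281, 0.0039]
ee_rot: [-0.699, 1.57, 1.152]
force: [0.3, 0.6, -0.6]
width: 0.0877
```

```bash
python3 p.py 196 .526 .281 .003
```

```text
t 13.45 p [0.5264 0.281  0.0039] jaw -163.98 down [ 0.     0.001 -1.   ] q [ 0.82  0.46 -0.41 -0.   -0.7  -0.54] F [ 0.3  0.6 -0.6] w 0.0877
turn total deg [0.02 0.03 0.02]
[0.02, 0.01, 0.0, 0.01, 0.01, 0.01]
```

carry_out(deltas=[[0, 0, 0, 0, 0, 0], [0, 0, 0, 0, 0, 0], [0, 0, 0, 0, 0, 0], [0, 0, 0, 0, 0, 0], [0, 0, 0, 0, 0, 0]], hand=1, newtons=12)

```text
t: 13.95
eef_pos: [0.5271, 0.2815, 0.0052]
ee_rot: [-1.039, 1.568, 0.811]
force: [1.2, -0.6, 0.0]
width: 0.0526
```

carry_out(deltas=[[0, 0, 0, 0, 0, 0], [0, 0, 0, 0, 0, 0], [0, 0, 0, 0, 0, 0]])

```text
t: 14.25
eef_pos: [0.527, 0.2815, 0.0053]
ee_rot: [-1.036, 1.568, 0.815]
force: [0.2, -0.4, 0.0]
width: 0.0417
```

```bash
python3 p.py 196 .526 .281 .003
```

```text
t 14.25 p [0.527  0.2815 0.0053] jaw -163.98 down [ 0.002  0.002 -1.   ] q [ 0.82  0.46 -0.41  0.   -0.7  -0.54] F [ 0.2 -0.4  0. ] w 0.0417
turn total deg [0.02 0.08 0.13]
[0.06, 0.03, -0.01, 0.01, 0.02, 0.03]
```

carry_out(deltas=[[0, 0, 0, 0, 0, 0], [0, 0, 0, 0, 0, 0]], newtons=15)

```text
t: 14.45
eef_pos: [0.527, 0.2815, 0.0053]
ee_rot: [-1.046, 1.568, 0.805]
force: [0.4, -0.6, 0.2]
width: 0.0419
```

```bash
python3 p.py;python3 - <<'E'
from h import *
from station import cams
s=cams.grab_frame('side')
crop(s,270,150,130,110,5,'s7.png')
E
```

```text
t 14.45 p [0.527  0.2815 0.0053] jaw -163.98 down [ 0.002  0.002 -1.   ] q [ 0.82  0.46 -0.41  0.   -0.7  -0.54] F [ 0.4 -0.6  0.2] w 0.0419
```

View pics/s7.png

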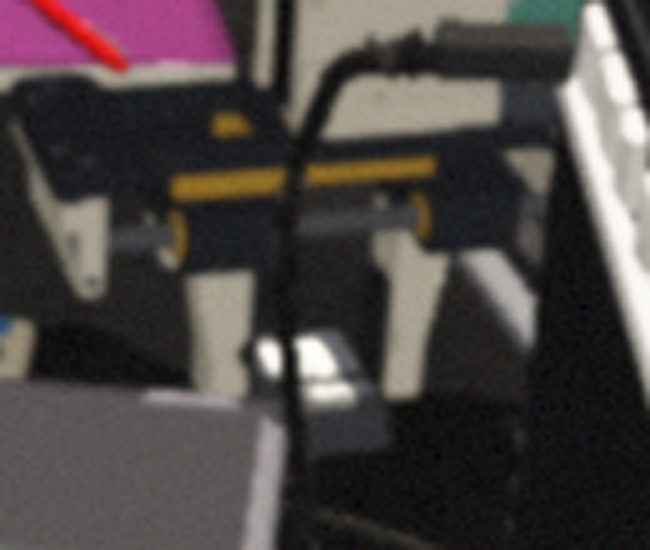

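carry_out(deltas=[[-0.2, 0, 0, 0, 0, 0], [-0.6, 0, 0, 0, 0, 0], [-0.9, 0, 0, 0, 0, 0], [-0.9, 0, 0, 0, 0, 0], [-0.9, 0, 0, 0, 0, 0]])

```text
t: 15.0
eef_pos: [0.5236, 0.2783, 0.1452]
ee_rot: [2.01, 1.56, -2.424]
force: [1.8, -0.6, -0.5]
width: 0.0416
```

```bash
python3 p.py -93.8 .46 .15 .19 .4368 .0967 .19;python3 - <<'E'
from h import *
from station import cams
s=cams.grab_frame('side');t=cams.grab_frame('top')
crop(s,270,80,150,150,4,'s8.png');crop(t,220,120,150,130,4,'t8.png')
E
```

```text
t 15.00 p [0.5236 0.2783 0.1452] jaw -164.04 down [-0.008 -0.007 -1.   ] q [ 0.82  0.3  -0.28 -0.   -1.01 -0.54] F [ 1.8 -0.6 -0.5] w 0.0416
turn total deg [-70.24   0.11  -0.63]
[-0.22, 0.48, -0.53, -0.88, 0.0, -0.01]
[-0.22, 0.52, -0.5, -0.88, 0.0, -0.01]
[-0.22, 0.55, -0.47, -0.88, 0.0, -0.01]
[-0.22, 0.57, -0.43, -0.88, 0.0, -0.01]
[-0.22, 0.6, -0.4, -0.88, 0.0, -0.01]
[0.01, 0.61, -0.4, -0.88, 0.0, -0.01]
[0.01, 0.63, -0.36, -0.88, 0.0, -0.01]
[0.0, 0.0, 0.0, -0.88, 0.0, -0.01]
[0.0, 0.0, 0.0, -0.88, 0.0, -0.01]
[0.0, 0.0, 0.0, -0.88, 0.0, -0.01]
[0.0, 0.0, 0.0, -0.88, 0.0, -0.01]
[0.0, 0.0, 0.0, -0.88, 0.0, -0.01]
[0.0, 0.0, 0.0, -0.88, 0.0, -0.01]
[0.0, 0.0, 0.0, -0.88, 0.0, -0.01]
[0.0, 0.0, 0.0, -0.88, 0.0, -0.01]
[0.0, 0.0, 0.0, -0.88, 0.0, -0.01]
[0.0, 0.0, 0.0, -0.88, 0.0, -0.01]
[0.0, 0.0, 0.0, -0.88, 0.0, -0.01]
[0.0, 0.0, 0.0, -0.88, 0.0, -0.01]
[0.0, 0.0, 0.0, -0.88, 0.0, -0.01]
```

View pics/s8.png

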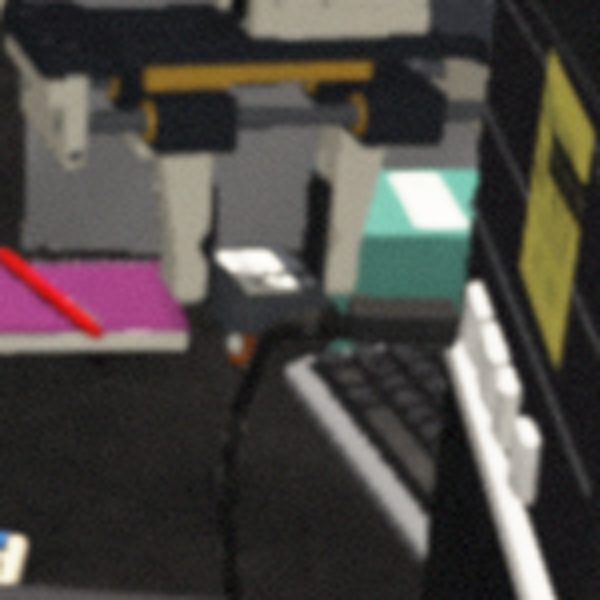

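carry_out(deltas=[[-0.3, 0.4, -0.4, -0.9, 0, -0.12], [-0.3, 0.45, -0.45, -0.9, 0, 0], [-0.3, 0.5, -0.45, -0.9, 0, 0], [-0.2, 0.6, -0.43, -0.9, 0, 0], [-0.1, 0.6, -0.4, -0.9, 0, 0]])

```text
t: 15.6
eef_pos: [0.466, 0.1595, 0.1999]
ee_rot: [-1.827, 1.56, 0.351]
force: [-0.2, 0.9, -0.4]
width: 0.0421
```

carry_out(deltas=[[0, 0.6, -0.4, -0.9, 0, 0], [0, 0.4, -0.3, -0.9, 0, 0], [0, 0.2, -0.1, -0.9, 0, 0], [0, 0, 0, -0.9, 0, 0], [0, 0, 0, -0.9, 0, 0]])

```text
t: 16.1
eef_pos: [0.4432, 0.0991, 0.202]
ee_rot: [-2.01, 1.556, 0.493]
force: [0.9, -0.3, -0.0]
width: 0.042
```

```bash
python3 p.py -93.8 .4368 .0967 .17
```

```text
t 16.10 p [0.4432 0.0991 0.202 ] jaw -126.58 down [ 0.013  0.007 -1.   ] q [ 0.66 -0.   -0.5   0.   -1.06  0.27] F [ 0.9 -0.3 -0. ] w 0.0420
turn total deg [-32.78  -0.56   0.63]
[0.8, 0.15, 0.1, -0.82, -0.01, 0.02]
[0.0, 0.0, 0.0, -0.82, -0.01, 0.02]
[0.0, 0.0, 0.0, -0.82, -0.01, 0.02]
[0.0, 0.0, 0.0, -0.82, -0.01, 0.02]
[0.0, 0.0, 0.0, -0.82, -0.01, 0.02]
[0.0, 0.0, 0.0, -0.82, -0.01, 0.02]
[0.0, 0.0, 0.0, -0.82, -0.01, 0.02]
[0.0, 0.0, 0.0, -0.82, -0.01, 0.02]
[0.0, 0.0, 0.0, -0.82, -0.01, 0.02]
[0.0, 0.0, 0.0, -0.82, -0.01, 0.02]
```

carry_out(deltas=[[0, 0.15, 0.1, -0.9, -0.1, 0.12], [0.1, 0, 0, -0.9, 0, 0], [0.1, 0, 0, -0.9, 0, 0], [0.1, 0, 0, -0.9, 0, 0], [0.2, 0, 0, -0.9, 0, 0]])

```text
t: 16.6
eef_pos: [0.4356, 0.096, 0.1835]
ee_rot: [-1.898, 1.563, 0.932]
force: [0.2, 0.1, -0.8]
width: 0.0415
```

carry_out(deltas=[[0.2, 0, 0, -0.9, 0, 0], [0.2, 0, 0, -0.9, 0, 0], [0.2, 0, 0, -0.9, 0, 0], [0, 0, 0, -0.9, 0, 0]])

```text
t: 17.0
eef_pos: [0.4343, 0.0954, 0.1584]
ee_rot: [-2.069, 1.562, 1.023]
force: [-0.3, 0.1, -0.8]
width: 0.0419
```

```bash
python3 p.py -93.8 .4368 .0967 .06
```

```text
t 17.00 p [0.4343 0.0954 0.1584] jaw -92.87 down [ 0.004  0.007 -1.   ] q [ 0.66  0.03 -0.57 -0.   -0.96  0.86] F [-0.3  0.1 -0.8] w 0.0419
turn total deg [ 0.93 -0.22  0.42]
[0.82, -0.01, -0.02, 0.08, -0.02, 0.04]
[0.82, -0.01, -0.02, 0.08, -0.02, 0.04]
[0.82, -0.01, -0.02, 0.08, -0.02, 0.04]
```

carry_out(deltas=[[0.5, -0.02, -0.05, 0.2, -0.05, 0.1], [0.5, -0.01, -0.02, 0, 0, 0], [0.3, 0, 0, 0, 0, 0], [0, 0, 0, 0, 0, 0]])

```text
t: 17.4
eef_pos: [0.4372, 0.0966, 0.1061]
ee_rot: [-2.436, 1.568, 0.644]
force: [-0.4, 0.3, 0.2]
width: 0.0419
```

```bash
python3 p.py -93.8 .4368 .0967 .0493;python3 - <<'E'
from h import *
from station import cams
s=cams.grab_frame('side');t=cams.grab_frame('top')
crop(s,190,160,160,150,4,'s9.png');crop(t,310,170,130,110,5,'t9.png')
E
```

```text
t 17.40 p [0.4372 0.0966 0.1061] jaw -93.56 down [ 0.002  0.002 -1.   ] q [ 0.66  0.1  -0.64  0.   -0.83  0.85] F [-0.4  0.3  0.2] w 0.0419
turn total deg [ 0.24 -0.13  0.11]
[0.71, 0.0, 0.01, 0.03, -0.02, 0.01]
[0.71, -0.0, 0.01, 0.03, -0.02, 0.01]
```

View pics/s9.png

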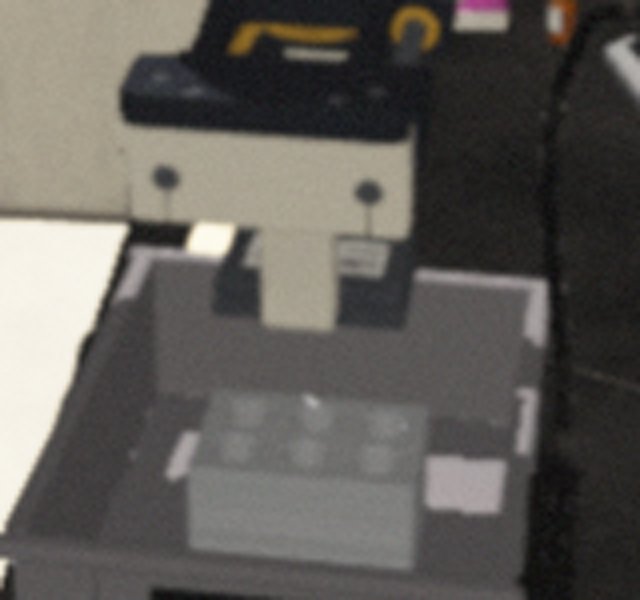

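View pics/t9.png

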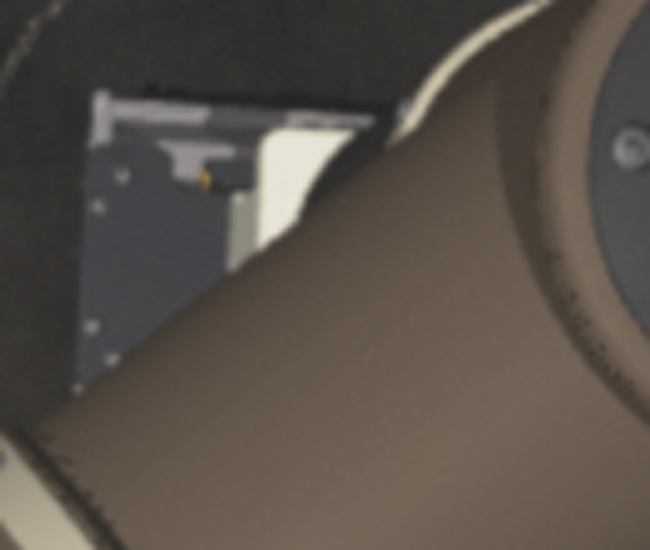

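carry_out(deltas=[[0.6, 0, 0.05, 0.03, -0.03, 0.02], [0.5, 0, 0.04, 0, 0, 0], [0.2, 0, 0, 0, 0, 0]])

```text
t: 17.8
eef_pos: [0.438, 0.0996, 0.0586]
ee_rot: [-2.505, 1.559, 0.574]
force: [0.0, 0.1, -0.1]
width: 0.0417
```

```bash
python3 p.py -93.8 .434 .0967 .0493
```

```text
t 17.80 p [0.438  0.0996 0.0586] jaw -93.61 down [ 0.01   0.007 -1.   ] q [ 0.67  0.17 -0.7   0.   -0.69  0.84] F [ 0.   0.1 -0.1] w 0.0417
turn total deg [ 0.19 -0.55  0.41]
[0.23, 0.08, 0.1, 0.05, -0.14, 0.1]
```

carry_out(deltas=[[0.03, 0.08, 0.1, 0.04, -0.14, 0.1], [0.03, 0, 0, 0, 0, 0]])

```text
t: 18.0
eef_pos: [0.434, 0.0966, 0.0569]
ee_rot: [0.666, 1.57, -2.541]
force: [0.6, 0.6, -1.0]
width: 0.0417
```

```bash
python3 p.py -93.8 .434 .0967 .0493
```

```text
t 18.00 p [0.434  0.0966 0.0569] jaw -93.76 down [-0.001 -0.    -1.   ] q [ 0.67  0.17 -0.7  -0.   -0.7   0.84] F [ 0.6  0.6 -1. ] w 0.0417
turn total deg [ 0.04  0.03 -0.02]
[0.19, -0.0, -0.0, 0.01, 0.01, -0.01]
```

carry_out(deltas=[[0.1, 0, 0, 0, 0, 0]])

```text
t: 18.1
eef_pos: [0.4347, 0.0971, 0.0538]
ee_rot: [-2.534, 1.57, 0.543]
force: [0.7, -0.2, -0.4]
width: 0.0415
```

carry_out(deltas=[[0.06, 0, 0, 0, 0, 0]])

```text
t: 18.2
eef_pos: [0.4351, 0.0973, 0.0518]
ee_rot: [-2.497, 1.568, 0.579]
force: [0.7, -0.1, -0.6]
width: 0.0415
```

carry_out(deltas=[[0.04, 0, 0, 0, 0, 0]])

```text
t: 18.3
eef_pos: [0.4354, 0.0975, 0.0504]
ee_rot: [-2.488, 1.568, 0.588]
force: [0.0, -0.2, 0.3]
width: 0.0416
```

carry_out(deltas=[[0.03, 0, 0, 0, 0, 0]])

```text
t: 18.4
eef_pos: [0.4355, 0.0976, 0.0493]
ee_rot: [-2.486, 1.567, 0.59]
force: [-0.6, 0.6, -0.2]
width: 0.042
```

carry_out(deltas=[[0.02, 0, 0, 0, 0, 0]])

```text
t: 18.5
eef_pos: [0.4356, 0.0976, 0.0491]
ee_rot: [-2.558, 1.567, 0.519]
force: [-8.3, -0.2, 21.4]
width: 0.0421
```

carry_out(deltas=[[-0.01, 0, 0, 0, 0, 0]])

```text
t: 18.6
eef_pos: [0.4357, 0.0977, 0.0498]
ee_rot: [-2.555, 1.567, 0.522]
force: [-0.1, 1.0, -0.3]
width: 0.0421
```

carry_out(deltas=[[0, 0, 0, 0, 0, 0], [0, 0, 0, 0, 0, 0]], hand=0.35)

```text
t: 18.8
eef_pos: [0.436, 0.0978, 0.05]
ee_rot: [-2.561, 1.566, 0.516]
force: [0.5, 0.7, -0.5]
width: 0.0524
```

```bash
python3 p.py;python3 - <<'E'
from h import *
from station import cams
s=cams.grab_frame('side')
crop(s,190,160,160,150,4,'s10.png')
E
```

```text
t 18.80 p [0.436  0.0978 0.05  ] jaw -93.70 down [ 0.004  0.002 -1.   ] q [ 0.67  0.19 -0.71  0.   -0.67  0.84] F [ 0.5  0.7 -0.5] w 0.0524
```

View pics/s10.png

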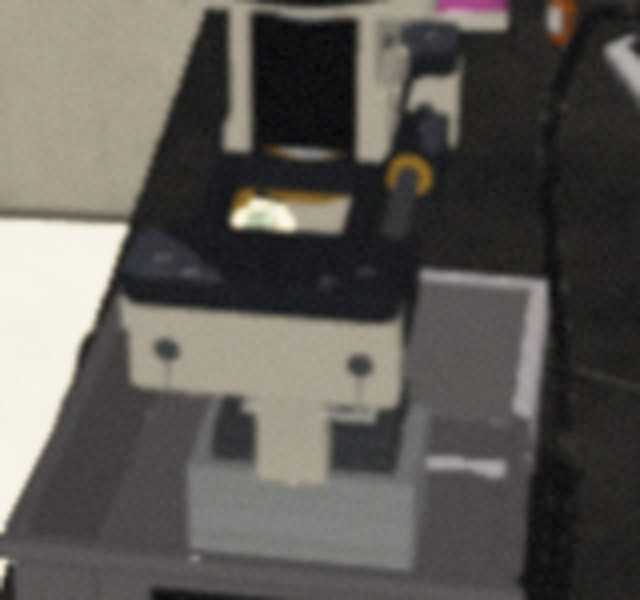

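Released cleanly, case lying on the block. Rising straight up.

carry_out(deltas=[[0, 0, 0, 0, 0, 0], [-0.3, 0, 0, 0, -0.04, 0.04], [-0.8, 0, 0, 0, 0, 0], [-0.9, 0, 0, 0, 0, 0], [-0.9, 0, 0, 0, 0, 0]], hand=0.15)

```text
t: 19.35
eef_pos: [0.4326, 0.0956, 0.1644]
ee_rot: [0.726, 1.558, -2.481]
force: [0.7, 1.1, -0.4]
width: 0.0741
```

carry_out(deltas=[[-0.4, -0.9, 0, 0, 0, 0], [-0.2, -0.9, 0, 0, 0, 0], [0, -0.9, 0, 0, 0, 0], [0, -0.9, 0, 0, 0, 0], [0, -0.9, 0, 0, 0, 0]])

```text
t: 19.85
eef_pos: [0.447, 0.2796, 0.1959]
ee_rot: [-1.198, 1.57, 1.873]
force: [1.2, 0.9, -0.3]
width: 0.0745
```

carry_out(deltas=[[0, -0.9, 0, 0, 0, 0], [0, -0.6, 0, 0, 0, 0], [0, 0, 0, 0, 0, 0]])

```text
t: 20.15
eef_pos: [0.4511, 0.3458, 0.195]
ee_rot: [-1.072, 1.57, 2.001]
force: [0.4, -0.3, -0.8]
width: 0.0748
```

```bash
python3 p.py;python3 - <<'E'
from h import *
from station import cams
s=cams.grab_frame('side');t=cams.grab_frame('top');pickle.dump(t,open('t11.pkl','wb'))
crop(s,180,200,170,150,4,'s11.png');crop(t,310,175,130,110,6,'t11.png')
E
```

```text
t 20.15 p [0.4511 0.3458 0.195 ] jaw -93.90 down [-0.  0. -1.] q [ 1.    0.21 -0.27 -0.   -1.09  0.51] F [ 0.4 -0.3 -0.8] w 0.0748
```

View pics/s11.png

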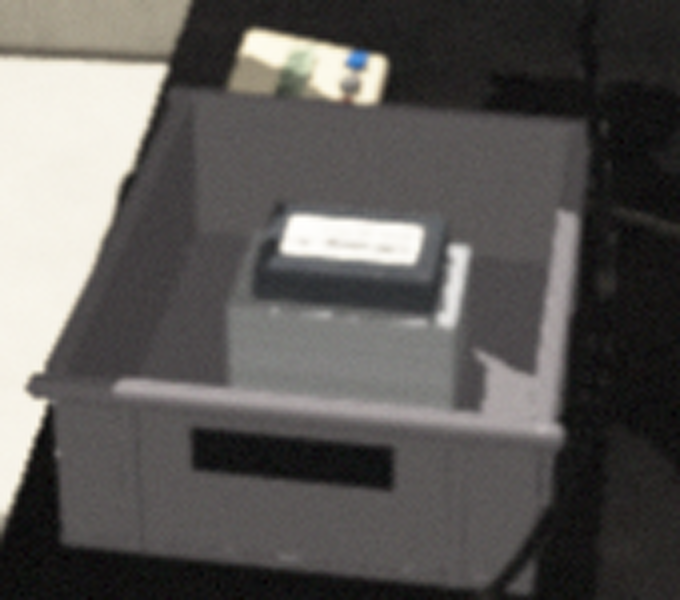

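View pics/t11.png

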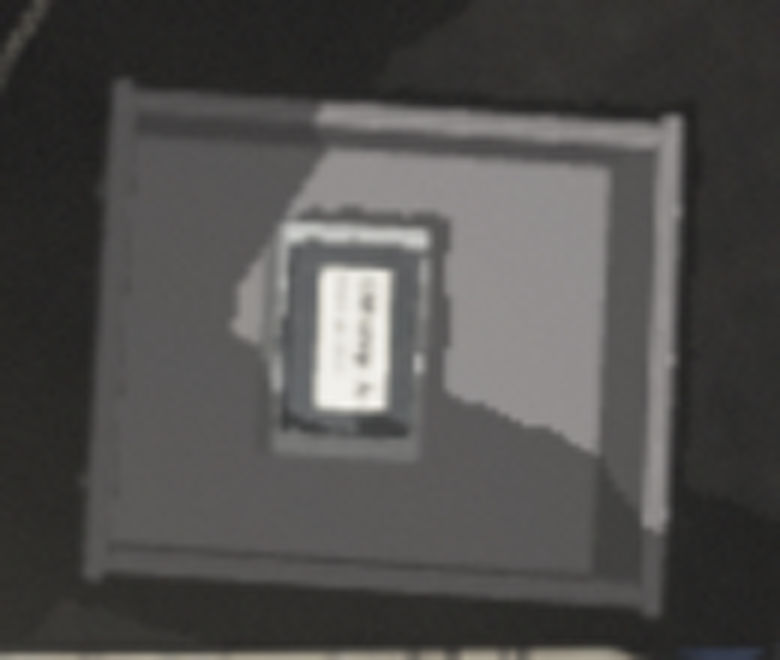

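```bash
python3 -c "
from station import arm
print(arm.job_done(),arm.get_state()['t'])"
```

```text
the job is handed in; nothing more can be done
the job is handed in; nothing more can be done
```

The crate is packed and handed in at about 20 s of the 54 s limit. The steel block sits flat on the crate floor with its wells up, about (0.437, 0.097) m and square to the crate. The chip case lies flat on top of it, lid up.

- **Setting down:** I lowered both parts to contact, with a peak push of about 28 N on the wrist force reading for the block and 21 N for the case. I then backed off slightly and released, so the block may have settled by about 1 mm.
- **Last pictures:** The top and side views show the case level and centred on the block to within a few mm. The gripper was clear, at about (0.45, 0.35, 0.195) m.
- **Disagreement:** The case measured about 42 mm between the fingers instead of the stated 44 mm. The grip held and the case did not slip.

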